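# Nudge the tip box home in the deck nest and swing the clamp shut

## Task

The pipette tip box was set down askew on the metal nest plate of the pipetting deck. Without gripping or lifting it, push it along the plate with the fingertips until it lies square and flat against both the back and the left stop bar, then push the clamp lever (the one with the upright black knob, at the right of the plate) all the way round clockwise to its stop, to lock the box in the corner. Leave the bottles, dish and marker round it where they are.

Things in the scene. Friction and masses are not known exactly. Their poses are not given: they have to be found in the camera images.
- nest: Fixed aluminium nest plate, 170 mm deep (x) by 220 mm wide (y), its top 8 mm above the bench. Origin under its centre at bench level; x away from the robot, y to the left, z up; turned by up to 0.3 rad. Two steel stop bars, 12 mm thick, rise 15 mm above the plate: the back bar's front face is at x = +59 mm (y -50 to +62), the left bar's right face at y = +77 mm (x -62 to +42).
- tip_box: Loose translucent tip box, 88 mm tall, 0.13 to 0.25 kg, lid shut (one piece). Walls 124 x 88 mm, upright to 60 mm above its foot; the lid above overhangs 1 to 2 mm, its lip at -x 10 mm. Origin: centre of the underside; x along the long side, pointing right (nest -y) when home, y then to the back. Starts on the plate, 15 to 35 mm in front and 10 to 20 mm right of home, turned up to 0.2 rad.
- nest_home (a point): Point on the plate's top where the box's origin lies when the box touches both stop bars: nest x = +15, y = +15 mm, 8 mm above the bench; its axes are the nest's.
- clamp (a joint): Angle of the clamp lever about its upright pivot, rad: 0 fully open, 1.9 closed on its stop, growing clockwise seen from above. Starts at 0 to 0.2 and stays where it is left; the knob needs about 1 N, some newtons more over the last 0.3 rad, where the nose presses the box.
- clamp_pivot (a point): Lever's upright pivot axis, right of the box at nest x = +28, y = -91 mm; this point 24 mm above the bench. Hub 22 mm across, top 33 mm above the bench. From it a nose arm with a rubber roller (16 mm across, centre 36 mm from the axis, 16 to 34 mm above the bench) points to nest +y when closed, and at joint 0 to the front and a little right (199 degrees counter-clockwise from nest +x).
- clamp_knob (a point): Middle of the upright black knob on the lever's handle, 60 mm from the pivot axis, 18 mm across, 19 to 56 mm above the bench (this point 37 mm). Seen from the pivot it stands at 284 degrees counter-clockwise from nest +x at joint 0 (to the right, a little behind) and at 175 degrees when closed (in front): push it clockwise, from behind, to the right and then towards the robot.
- reagent_bottle: Bystander: white plastic bottle, 45 x 62 x 109 mm, right of the nest, origin at its foot.
- dropper_bottle: Bystander: amber dropper bottle, 35 mm across, 106 mm tall, left of the nest, origin at its foot.
- petri: Bystander: petri dish, 64 mm across, 15 mm tall, left of the nest, origin at its foot.
- marker: Bystander: felt marker lying on the bench right of the nest, 135 mm long, 13 mm high.
Things that resemble listed ones, but are neither listed nor needed, are in the scene too. What is shaped like the tip_box but green is not meant.

How it is judged:
On the way, in this order (a step that is already met when the one before it is completed fails the run):
1. the box lies against the back and the left stop bar (within 5 mm of each, square within 0.06 rad) (x of tip_box in the frame of nest above 0.01 m and y of tip_box in the frame of nest above 0.01 m and angle between the x axis of tip_box and the y axis of nest, either way round below 0.06 rad), for 0.1 s.
2. the clamp lever is swung shut (value of joint clamp above 1.82 rad), for 0.2 s.
At the end, for the whole second after the job is handed in: The tip box stands flat on the nest plate at rest, within 2.5 mm of touching both stop bars and square to them within 0.035 rad, and the clamp lever is within 0.08 rad of its closed stop (x of tip_box in the frame of nest between 0.0125 and 0.0175 m and y of tip_box in the frame of nest between 0.0125 and 0.0175 m and angle between the x axis of tip_box and the y axis of nest, either way round below 0.035 rad and value of joint clamp above 1.82 rad and z of tip_box in the frame of nest below 0.0105 m and linear speed of tip_box below 0.01 m/s).
It fails at once if the tip box is lifted off the plate by more than 6 mm (z of tip_box in the frame of nest above 0.014 m).
It fails at once if the tip box is tipped by more than 0.15 rad (angle between tip_box's own z axis and vertical above 0.15 rad).
It fails at once if a bottle, the petri dish or the marker is moved by more than 20 mm or knocked over (distance of any of reagent_bottle, dropper_bottle, petri, marker from where it was at the start of the episode above 0.02 m or angle between any of reagent_bottle, dropper_bottle, petri's own z axis and vertical above 0.5 rad).
It also fails if it takes over 64 s, if anything falls off the work surface, if the arm or the gripper's body presses on something with over 40 N, if the wrist force passes 120 N, or if a joint passes its speed limit or range.

## Robot

A 7-joint arm with a two-finger parallel gripper is mounted at the origin on a cart in front of the work surface, level with it; the furniture and walls round the work are solid. World frame = base frame: x ahead of the robot, y to its left, z up, the work surface at z = 0. Lengths are in m, angles in rad, forces in N, time in s.
With the tool pointing down it reaches from about 0.4 to 0.9 m from the base axis. Payload 5.6 kg.
Tool frame: the origin (TCP) lies on the centre line of the jaws, within the pads' length; the fingertips stand ctrl.nose_length ahead of it and the grasp point (between the pads) lies 2 mm behind it (ctrl.nose_length is the distance from the TCP to the fingertips, in m); z points along the fingers, y is the line along which they close (so a half turn about z gives the same grasp; the last joint's range is limited). The gripper opens to 92 mm and grips with 3 to 60 N. Pads are 20 mm wide; open, the fingers measure 128 mm over their backs; the gripper's body (75 mm by 189 mm) begins 69 mm behind the grasp point.
Start: joints at [-1.16, 0.468, -0.012, 1.603, 0.006, 1.071, -0.056], TCP at [0.285, 0.584, 0.204] pointing down, gripper open.
Joint ranges: [-2.53, 2.53], [-0.31, 2.02], [-1.57, 1.55], [0.28, 2.44], [-1.29, 4.43], [0.15, 1.84], [-2.92, 2.92]. Speed limits (rad/s): [2.57, 2.57, 3.14, 3.14, 3.14, 3.14, 3.14].

## Interface

Orientations are given as a unit quaternion [x, y, z, w].
In Python, from rig import ctrl gives the robot as it stands.
- The arm moves only by the tool carry_out, never from a script. Its argument "commands" is a list of rows, each a list of 7 numbers: the turn, a rotation vector about the world's x, y, z in degrees, then the shift along the world's x, y, z in cm, then the closure, from 0 (fully open) to 1 (shut). In form: [[wx, wy, wz, tx, ty, tz, gripper], ...]. A call has exactly 10 rows; each row shifts and turns the commanded pose from where the row before left it; what a row does not reach is not made up. A row lasts 1/10 s, in which the tool goes at most 50 mm and 8.59 degrees, less where a joint would pass 70% of its speed; a pose out of reach is approached as far as the arm can. A call is refused whole if a number of a shift passes 5 or a number of a turn 8.59, either way. A call with a gripper value outside its range is refused whole. The fingers move at their own pace and stop on an object; "newtons" is the grip in N (left out, the last holds). Time passes only in rows, so rows that do not move let the fingers close, or fill a call up. It gives the time, the measured TCP pose, the force and the opening at its end, in the units of the state.
- ctrl.state(): the state, without advancing time (a new reading comes with each control period).
- ctrl.read_camera(name): name is "side" or "top"; returns the picture (400x640x3 uint8, red, green, blue); there is no depth.
- ctrl.calibration(name): a dict with "mtx" (3x3 intrinsics, pixels), "extrinsics" (4x4, takes a point from camera to world coordinates). Camera axes: x right, y up, looking along -z (the intrinsics and any distortion apply to the point x, -y, -z); pixel columns grow to the right and rows downward; lengths in m; the calibration is good to about 2 mm. A picture is of the moment at which its call begins. calibration takes no time and is no camera call.
- ctrl.sign_off(): hands the job in, once; it reports no verdict.
The state is a dict: "time_s": time; "joint_positions": joint angles; "qd": joint speeds; "joint_efforts": joint torques, N m; "tool_pos": TCP position; "tool_rot": TCP orientation; "contact_force": force on the tool from outside, world axes, zero at the start; "torque": the same for the moment, N m; "width": finger opening in m.
Only numpy, scipy, OpenCV 4.12 (cv2) and the standard library are available. Lean on these libraries where they do the work, as an engineer would, in place of code of your own. Each camera call takes 0.05 s, during which the arm holds its last target. There are 200 camera calls.

## Working session

There is one attempt and no reset: what is moved stays moved. The work goes in short steps, Python scripts to look and compute and a tool call to move; the robot and the scene stay as the last step left them, time stands still between calls to the robot, and variables do not carry over. Pictures are saved under pics/ and viewed, on a budget of 10 in all, crops included, one or two more only if the job needs it, and the job is handed in when it is done.

Besides the shell and the picture viewer there is one more tool, called after "Call:" as a command line: name --pt "numbers of a row" for each row, then --argument value for the rest. carry_out: Moves the arm, as the interface text tells. Its arguments: {"type":"object","properties":{"commands":{"type":"array","items":{"type":"array","items":{"type":"number"}}},"newtons":{"type":"number"}},"required":["commands"]}

```bash
mkdir -p pics; ls; python3 - <<'E'
from rig import ctrl
import cv2,numpy as np
s=ctrl.state();print(s['tool_pos'],s['tool_rot'],s['width'],s['contact_force'],ctrl.nose_length,s['time_s'])
for n in("top","side"):
    im=ctrl.read_camera(n);cv2.imwrite(f"pics/{n}0.png",im[:,:,::-1]);c=ctrl.calibration(n);print(n,{k:np.round(v,4).tolist() if not isinstance(v,str) else v for k,v in c.items()})
E
```

```text
pics
[0.28475004 0.58365457 0.20345882] [ 2.24980656e-01  9.74362858e-01 -8.41825776e-04 -1.32000766e-04] 0.09199397379989777 [-0.22912112 -0.31842027  0.1924827 ] 0.017 0.0
top {'mtx': [[439.8619, 0.0, 312.9079], [0.0, 439.8619, 204.5672], [0.0, 0.0, 1.0]], 'extrinsics': [[0.0044, 0.9928, -0.1198, 0.3705], [-0.9999, 0.0059, 0.0123, -0.2338], [0.0129, 0.1197, 0.9927, 1.3175], [0.0, 0.0, 0.0, 1.0]]}
side {'mtx': [[493.9293, 0.0, 324.4899], [0.0, 493.9293, 201.039], [0.0, 0.0, 1.0]], 'extrinsics': [[0.9996, -0.0212, 0.0162, 0.5781], [0.0263, 0.6717, -0.7404, -1.2018], [0.0048, 0.7405, 0.672, 0.9402], [0.0, 0.0, 0.0, 1.0]]}
```

View pics/top0.png

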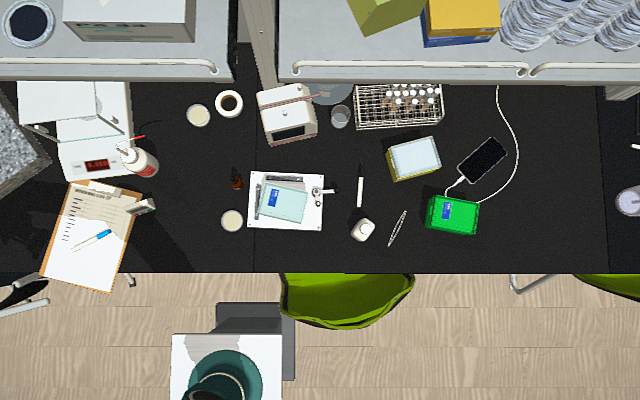

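View pics/side0.png

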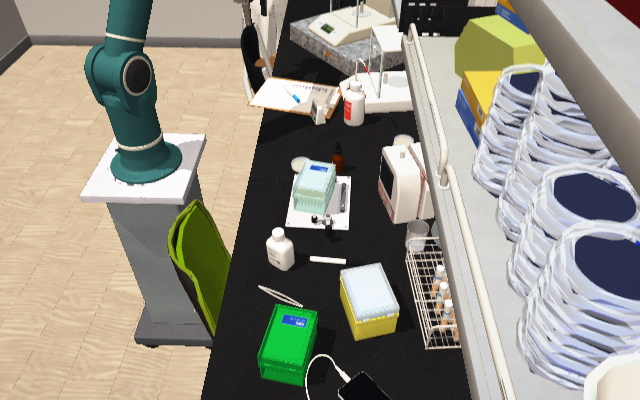

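Candidates for the tip box are the translucent box on the white nest plate (top 284,202), the green box (453,214) and the yellow-and-clear box (413,158). By the description it is the one on the nest, so I'll check that in one crop.

```bash
python3 - <<'E'
import cv2,numpy as np
a=cv2.imread("pics/top0.png")[165:235,220:380];b=cv2.imread("pics/side0.png")[145:275,260:360]
A=cv2.resize(a,None,fx=5,fy=5,interpolation=cv2.INTER_CUBIC)
for i in range(0,160,20): cv2.putText(A,str(220+i),(i*5,10),0,.35,(0,255,255),1);cv2.line(A,(i*5,0),(i*5,6),(0,255,255),1)
for i in range(5,70,10): cv2.putText(A,str(165+i),(0,i*5),0,.35,(0,255,255),1)
cv2.imwrite("pics/c1.png",A)
B=cv2.resize(b,None,fx=4.6,fy=4.6,interpolation=cv2.INTER_CUBIC)
for i in range(0,100,20): cv2.putText(B,str(260+i),(int(i*4.6),10),0,.35,(0,255,255),1)
for i in range(5,130,10): cv2.putText(B,str(145+i),(0,int(i*4.6)),0,.35,(0,255,255),1)
cv2.imwrite("pics/c2.png",B)
E
```

```text
(no output)
```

View pics/c1.png

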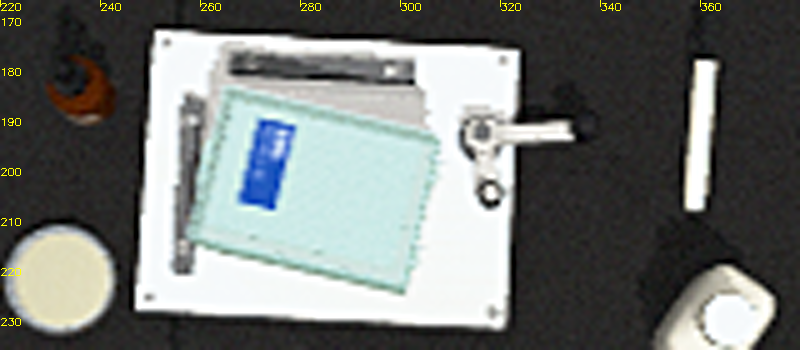

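View pics/c2.png

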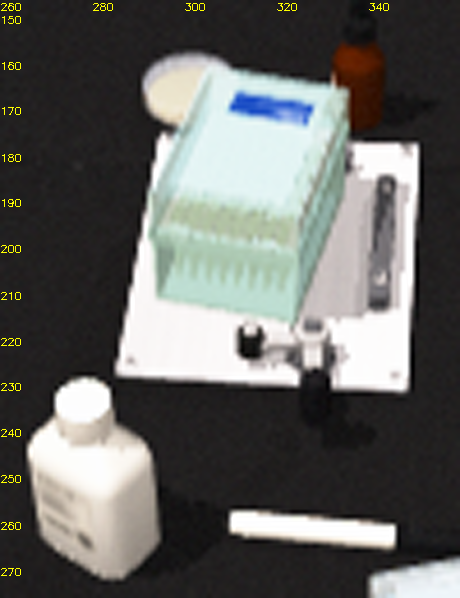

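The crop confirms it: a translucent teal box with a blue label on the nest. The clamp knob is at about (335,191), the hub at (316,192), the roller at (318,204), the marker at x≈359 and the white bottle at about (362,228).

```bash
cat > h.py <<'E'
from rig import ctrl
import cv2,numpy as np
def ray(n,u,v,z):
    c=ctrl.calibration(n);M=np.array(c['mtx']);T=np.array(c['extrinsics'])
    q=np.linalg.solve(M,[u,v,1.]);d=T[:3,:3]@[q[0],-q[1],-q[2]];o=T[:3,3]
    return (o+d*(z-o[2])/d[2])[:2]
def proj(n,p):
    c=ctrl.calibration(n);M=np.array(c['mtx']);T=np.array(c['extrinsics'])
    q=(np.atleast_2d(p)-T[:3,3])@T[:3,:3]; q=q*[1,-1,-1]; q=q@M.T
    return q[:,:2]/q[:,2:]
def fit(L,P): # 2D rigid: P=R L+t
    L=np.array(L);P=np.array(P);a=(L-L.mean(0))@[1,1j];b=(P-P.mean(0))@[1,1j]
    th=np.angle((np.conj(a)*b).sum());R=np.array([[np.cos(th),-np.sin(th)],[np.sin(th),np.cos(th)]])
    t=P.mean(0)-R@L.mean(0);return th,t,(P-(L@R.T+t))
E
python3 - <<'E'
from h import *
np.set_printoptions(precision=4,suppress=True)
L=[(.085,.11),(.085,-.11),(-.085,-.11),(-.085,.11)]
for n,px in(("top",[(251,171),(324,174.6),(321.4,231),(247.2,227.2)]),("side",[(350.2,176.1),(349.1,229.8),(285.7,226.5),(295.4,174.3)])):
    th,t,r=fit(L,[ray(n,*p,.008) for p in px]);print(n,th,t,r.tolist())
    R=np.array([[np.cos(th),-np.sin(th)],[np.sin(th),np.cos(th)]])
    f=lambda w:(np.array(w)-t)@R
    bx={"top":[(264.4,182.6),(308,192.4),(300.8,223.6),(258,213.4)],"side":[(335.5,164),(326,198.5),(293,195.5),(305,160)]}[n]
    b=np.array([f(ray(n,*p,.096)) for p in bx]);print("lid corners nest",b)
    l,w=.064,.0455
    print(fit([(-.0735,w),(.0635,w),(.0635,-w),(-.0735,-w)],b))
    for nm,u,v,z in [("knobT",336,191,.056),("hub",316,192,.033),("roller",318,204,.034),("markT",361,177,.013),("markB",358.5,207,.013),("cap",365,227,.109),("bottle",363,230,.08),("petri",232,220,.015),("drop",235,178,.1)]:
        if n=="top": w_=ray(n,u,v,z);print(nm,w_,f(w_))
    if n=="side":
        for nm,u,v,z in [("knobS",328,226,.056),("cap",278,229,.109)]:print(nm,ray(n,u,v,z),f(ray(n,u,v,z)))
E
```

```text
top -0.044618382197306926 [ 0.5396 -0.169 ] [[0.00010979954028755845, 0.0004223140314587176], [0.0003786640597635005, -0.0004410574232426301], [-0.0004233098776456612, -0.0005058378279552689], [-6.515372240534223e-05, 0.0005245812197390842]]
lid corners nest [[ 0.0371  0.0584]
 [ 0.0155 -0.0653]
 [-0.0731 -0.0497]
 [-0.0506  0.0708]]
(np.float64(-1.7423691153215082), array([-0.0186, -0.0014]), array([[-0.0017, -0.0048],
       [ 0.0002,  0.0064],
       [ 0.0012,  0.0064],
       [ 0.0003, -0.008 ]]))
knobT [ 0.5628 -0.3162] [ 0.0297 -0.146 ]
hub [ 0.5629 -0.2586] [ 0.0273 -0.0885]
roller [ 0.5271 -0.2646] [-0.0082 -0.0961]
markT [ 0.6125 -0.3945] [ 0.0828 -0.222 ]
markB [ 0.5214 -0.3862] [-0.0085 -0.2178]
cap [ 0.4549 -0.3925] [-0.0746 -0.2271]
bottle [ 0.4485 -0.3906] [-0.0812 -0.2254]
petri [ 0.4802 -0.0103] [-0.0664  0.1559]
drop [ 0.5911 -0.0302] [0.0452 0.141 ]
side -0.034238818725496674 [ 0.5433 -0.1712] [[-0.0029637522621684953, 0.0022528505762416523], [-0.001073099240980313, -0.0015577343804739074], [0.0005779154622610472, -0.00033686945259214784], [0.0034589360408877057, -0.00035824674317556926]]
lid corners nest [[ 0.039   0.0547]
 [ 0.021  -0.09  ]
 [-0.0644 -0.0841]
 [-0.047   0.0671]]
(np.float64(-1.6863685867461158), array([-0.0134, -0.018 ]), array([[-0.0013,  0.0049],
       [-0.0034, -0.0036],
       [ 0.0015, -0.0082],
       [ 0.0031,  0.0069]]))
knobS [ 0.568 -0.321] [ 0.0298 -0.1489]
cap [ 0.4511 -0.3874] [-0.0848 -0.2192]
```

Call:
carry_out --pt "0 0 2.35 2.7 -4.5 0 0.25" --pt "0 0 2.35 2.7 -4.5 0 0.25" --pt "0 0 2.35 2.7 -4.5 0 0.25" --pt "0 0 2.35 2.7 -4.5 0 0.25" --pt "0 0 2.35 2.7 -4.5 0 0.25" --pt "0 0 2.35 0 -4.5 0 0.25" --pt "0 0 2.35 0 -4.5 0 0.25" --pt "0 0 2.35 0 -4.5 0 0.25" --pt "0 0 2.35 0 -4.5 0 0.25" --pt "0 0 2.35 0 -4.5 0 0.25"

```text
time_s: 1.1
tool_pos: [0.4131, 0.1429, 0.2042]
tool_rot: [0.021, 1.0, -0.0, -0.0]
contact_force: [0.6, 0.5, -0.2]
width: 0.0686
```

Call:
carry_out --pt "-0.07 -1.5 0 0 -3 0 0.25" --pt "-0.07 -1.5 0 0 -3 0 0.25" --pt "-0.07 -1.5 0 0 -3 0 0.25" --pt "-0.07 -1.5 0 0 -3 0 0.25" --pt "-0.07 -1.5 0 0 -3 0 0.25" --pt "-0.07 -1.5 0 0 -3 0 0.25" --pt "-0.07 -1.5 0 0 -3 0 0.25" --pt "-0.07 -1.5 0 0 -3 0 0.25" --pt "-0.07 -1.5 0 0 -3 -1 0.25" --pt "-0.07 -1.5 0 0 -3 -1 0.25"

```text
time_s: 2.1
tool_pos: [0.4135, -0.1564, 0.1845]
tool_rot: [0.022, 0.991, -0.003, 0.132]
contact_force: [-0.1, -0.3, -0.5]
width: 0.0687
```

Call:
carry_out --pt "0 0 0 0 0 -2.5 0.25" --pt "0 0 0 0 0 -2.5 0.25" --pt "0 0 0 0 0 -2.5 0.25" --pt "0 0 0 0 0 -2.5 0.25" --pt "0 0 0 0 0 -2 0.25" --pt "0 0 0 0 0 -1.5 0.25" --pt "0 0 0 0 0 -1 0.25" --pt "0 0 0 0 0 -0.5 0.25" --pt "0 0 0 0 0 0 0.25" --pt "0 0 0 0 0 0 0.25"

```text
time_s: 3.1
tool_pos: [0.4138, -0.1554, 0.0347]
tool_rot: [0.022, 0.991, -0.003, 0.131]
contact_force: [0.6, 0.1, 0.1]
width: 0.0691
```

```bash
cat >> h.py <<'E'
def crop(n,name,r=None):
    im=ctrl.read_camera(n)[:,:,::-1].copy();cv2.imwrite(f"pics/{name}_full.png",im)
    x0,x1,y0,y1=r;f=min(800/(x1-x0),600/(y1-y0))
    o=cv2.resize(im[y0:y1,x0:x1],None,fx=f,fy=f,interpolation=cv2.INTER_CUBIC)
    for x in range(x0,x1,20): cv2.putText(o,str(x),(int((x-x0)*f),10),0,.35,(0,0,255),1)
    for y in range(y0+5,y1,10): cv2.putText(o,str(y),(0,int((y-y0)*f)),0,.35,(0,0,255),1)
    return o
def nest(p,t=(.5405,-.1695),th=-.0435):
    d=np.array(p[:2])-t;return np.array([d[0]*np.cos(th)+d[1]*np.sin(th),-d[0]*np.sin(th)+d[1]*np.cos(th)])
E
python3 - <<'E'
from h import *
cv2.imwrite("pics/s1.png",crop("side","s1",(240,380,140,250)))
s=ctrl.state();print(s['tool_pos'],nest(s['tool_pos']),s['contact_force'])
E
```

```text
[ 0.41396051 -0.15536876  0.03489717] [-0.1270343   0.00861514] [-0.31352975  0.50467623 -0.51071733]
```

View pics/s1.png

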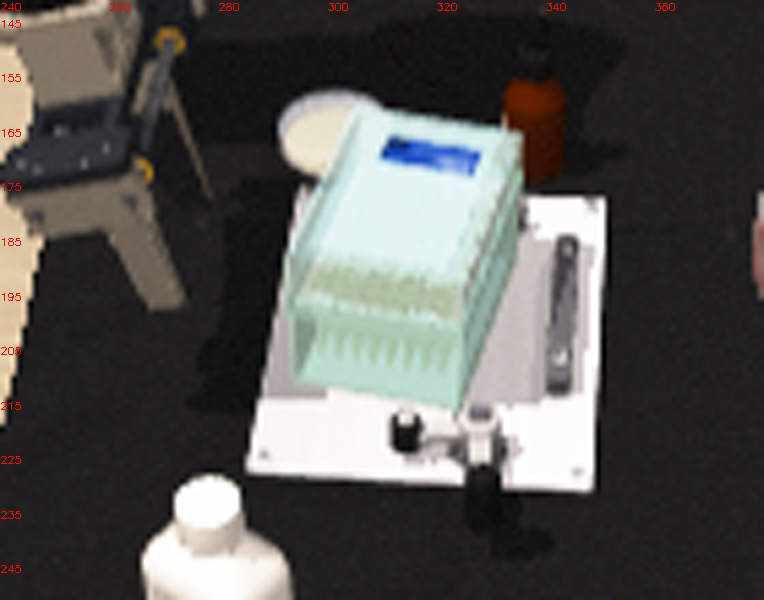

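Call:
carry_out --pt "0 0 0 0.7 -0.22 0 0.25" --pt "0 0 0 0.7 -0.22 0 0.25" --pt "0 0 0 0.7 -0.22 0 0.25" --pt "0 0 0 0.7 -0.22 0 0.25" --pt "0 0 0 0.6 -0.12 0 0.25" --pt "0 0 0 0.4 -0.02 0 0.25" --pt "0 0 0 0.4 -0.02 0 0.25" --pt "0 0 0 0.4 -0.02 0 0.25" --pt "0 0 0 0.4 -0.02 0 0.25" --pt "0 0 0 0.4 -0.02 0 0.25"

```text
time_s: 4.15
tool_pos: [0.4678, -0.1662, 0.0344]
tool_rot: [0.022, 0.991, -0.003, 0.131]
contact_force: [-1.6, -0.3, 0.6]
width: 0.0687
```

Call:
carry_out --pt "0 0 0 0.2 -0.01 0 0.25" --pt "0 0 0 0.2 -0.01 0 0.25" --pt "0 0 0 0.2 -0.01 0 0.25" --pt "0 0 0 0.2 -0.01 0 0.25" --pt "0 0 0 0.2 -0.01 0 0.25" --pt "0 0 0 0.2 -0.01 0 0.25" --pt "0 0 0 0.2 -0.01 0 0.25" --pt "0 0 0 0.2 -0.01 0 0.25" --pt "0 0 0 0.1 0 0 0.25" --pt "0 0 0 0.1 0 0 0.25"

```text
time_s: 5.15
tool_pos: [0.4857, -0.167, 0.0344]
tool_rot: [0.022, 0.991, -0.003, 0.131]
contact_force: [-1.2, -1.1, -1.0]
width: 0.0689
```

```bash
python3 - <<'E'
from h import *
a=crop("top","t2",(230,350,160,240));b=crop("side","s2",(260,360,140,240))
cv2.imwrite("pics/m2.png",np.hstack([cv2.resize(a,(450,300)),cv2.resize(b,(340,300))]))
s=ctrl.state();print(s['tool_pos'],nest(s['tool_pos']),s['contact_force'])
E
```

```text
[ 0.48577021 -0.16696981  0.03441968] [-0.05478805  0.0001478 ] [ 0.16850688 -0.06248122  0.7175743 ]
```

View pics/m2.png

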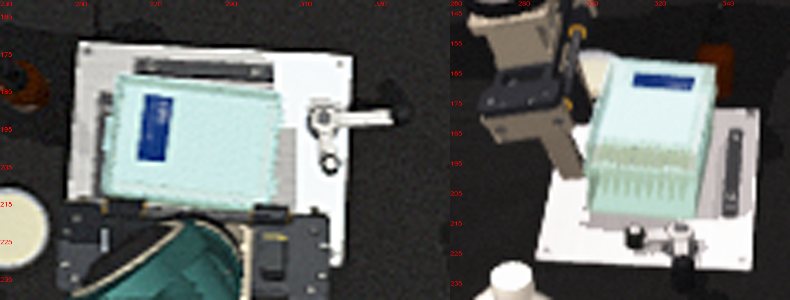

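The box is now square to the fingers, about 11 mm short of the back bar. Next I finish the push back and watch the force.

Call:
carry_out --pt "0 0 0 0.2 -0.01 0 0.25" --pt "0 0 0 0.2 -0.01 0 0.25" --pt "0 0 0 0.2 -0.01 0 0.25" --pt "0 0 0 0.1 -0.01 0 0.25" --pt "0 0 0 0.1 0 0 0.25" --pt "0 0 0 0.1 0 0 0.25" --pt "0 0 0 0 0 0 0.25" --pt "0 0 0 0 0 0 0.25" --pt "0 0 0 0 0 0 0.25" --pt "0 0 0 0 0 0 0.25"

```text
time_s: 6.25
tool_pos: [0.4947, -0.1673, 0.0344]
tool_rot: [0.022, 0.991, -0.003, 0.131]
contact_force: [-0.4, -0.3, -0.2]
width: 0.0689
```

Call:
carry_out --pt "0 0 0 0.05 0 0 0.25" --pt "0 0 0 0.05 0 0 0.25" --pt "0 0 0 0.05 0 0 0.25" --pt "0 0 0 0.05 0 0 0.25" --pt "0 0 0 0.05 0 0 0.25" --pt "0 0 0 0 0 0 0.25" --pt "0 0 0 0 0 0 0.25" --pt "0 0 0 0 0 0 0.25" --pt "0 0 0 0 0 0 0.25" --pt "0 0 0 0 0 0 0.25"

```text
time_s: 7.25
tool_pos: [0.4971, -0.1673, 0.0344]
tool_rot: [0.022, 0.991, -0.003, 0.131]
contact_force: [-0.7, 0.5, 0.6]
width: 0.0688
```

Call:
carry_out --pt "0 0 0 0.05 0 0 0.25" --pt "0 0 0 0.05 0 0 0.25" --pt "0 0 0 0.05 0 0 0.25" --pt "0 0 0 0.05 0 0 0.25" --pt "0 0 0 0 0 0 0.25" --pt "0 0 0 0 0 0 0.25" --pt "0 0 0 0 0 0 0.25" --pt "0 0 0 0 0 0 0.25" --pt "0 0 0 0 0 0 0.25" --pt "0 0 0 0 0 0 0.25"

```text
time_s: 8.25
tool_pos: [0.4992, -0.1674, 0.0344]
tool_rot: [0.022, 0.991, -0.003, 0.131]
contact_force: [-0.0, 0.7, -0.5]
width: 0.0683
```

Call:
carry_out --pt "0 0 0 0.05 0 0 0.25" --pt "0 0 0 0.05 0 0 0.25" --pt "0 0 0 0.05 0 0 0.25" --pt "0 0 0 0.05 0 0 0.25" --pt "0 0 0 0 0 0 0.25" --pt "0 0 0 0 0 0 0.25" --pt "0 0 0 0 0 0 0.25" --pt "0 0 0 0 0 0 0.25" --pt "0 0 0 0 0 0 0.25" --pt "0 0 0 0 0 0 0.25"

```text
time_s: 9.25
tool_pos: [0.5012, -0.1674, 0.0344]
tool_rot: [0.022, 0.991, -0.003, 0.131]
contact_force: [-1.0, 0.0, 0.1]
width: 0.0692
```

```bash
python3 - <<'E'
from h import *
a=crop("top","t3",(240,340,165,232));b=crop("side","s3",(280,360,150,240))
cv2.imwrite("pics/m3.png",np.hstack([cv2.resize(a,(480,400)),cv2.resize(b,(320,400))]))
s=ctrl.state();print(s['tool_pos'],nest(s['tool_pos']),s['contact_force'])
E
```

```text
[ 0.50112647 -0.16738929  0.03439569] [-0.03942807  0.0003965 ] [-0.39230319  0.39056656 -0.085473  ]
```

View pics/m3.png

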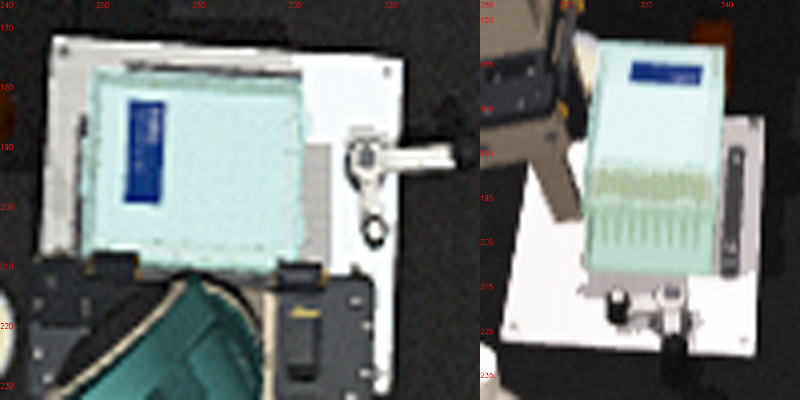

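Call:
carry_out --pt "0 0 0 0.05 0 0 0.25" --pt "0 0 0 0.05 0 0 0.25" --pt "0 0 0 0.05 0 0 0.25" --pt "0 0 0 0.05 0 0 0.25" --pt "0 0 0 0 0 0 0.25" --pt "0 0 0 0 0 0 0.25" --pt "0 0 0 0 0 0 0.25" --pt "0 0 0 0 0 0 0.25" --pt "0 0 0 0 0 0 0.25" --pt "0 0 0 0 0 0 0.25"

```text
time_s: 10.35
tool_pos: [0.5032, -0.1674, 0.0344]
tool_rot: [0.022, 0.991, -0.003, 0.131]
contact_force: [-0.2, 0.4, 0.1]
width: 0.0688
```

Call:
carry_out --pt "0 0 0 0.05 0 0 0.25" --pt "0 0 0 0.05 0 0 0.25" --pt "0 0 0 0.05 0 0 0.25" --pt "0 0 0 0 0 0 0.25" --pt "0 0 0 0 0 0 0.25" --pt "0 0 0 0 0 0 0.25" --pt "0 0 0 0 0 0 0.25" --pt "0 0 0 0 0 0 0.25" --pt "0 0 0 0 0 0 0.25" --pt "0 0 0 0 0 0 0.25"

```text
time_s: 11.35
tool_pos: [0.5046, -0.1674, 0.0344]
tool_rot: [0.022, 0.991, -0.003, 0.131]
contact_force: [-1.2, 0.4, -0.3]
width: 0.0692
```

Call:
carry_out --pt "0 0 0 0.05 0 0 0.25" --pt "0 0 0 0.05 0 0 0.25" --pt "0 0 0 0.05 0 0 0.25" --pt "0 0 0 0 0 0 0.25" --pt "0 0 0 0 0 0 0.25" --pt "0 0 0 0 0 0 0.25" --pt "0 0 0 0 0 0 0.25" --pt "0 0 0 0 0 0 0.25" --pt "0 0 0 0 0 0 0.25" --pt "0 0 0 0 0 0 0.25"

```text
time_s: 12.35
tool_pos: [0.5061, -0.1674, 0.0344]
tool_rot: [0.022, 0.991, -0.003, 0.131]
contact_force: [-1.3, 0.9, -0.2]
width: 0.069
```

Call:
carry_out --pt "0 0 0 0.05 0 0 0.25" --pt "0 0 0 0.05 0 0 0.25" --pt "0 0 0 0.05 0 0 0.25" --pt "0 0 0 0 0 0 0.25" --pt "0 0 0 0 0 0 0.25" --pt "0 0 0 0 0 0 0.25" --pt "0 0 0 0 0 0 0.25" --pt "0 0 0 0 0 0 0.25" --pt "0 0 0 0 0 0 0.25" --pt "0 0 0 0 0 0 0.25"

```text
time_s: 13.35
tool_pos: [0.5065, -0.1672, 0.0341]
tool_rot: [0.022, 0.991, -0.003, 0.13]
contact_force: [-6.0, -0.5, 4.3]
width: 0.0688
```

```bash
python3 - <<'E'
from h import *
a=crop("top","t4",(240,340,165,232));b=crop("side","s4",(280,360,150,240))
cv2.imwrite("pics/m4.png",np.hstack([cv2.resize(a,(480,400)),cv2.resize(b,(320,400))]))
o=cv2.imread("pics/t3_full.png").astype(int);n=cv2.imread("pics/t4_full.png").astype(int)
print(np.abs(o-n)[165:205,245:310].mean())
s=ctrl.state();print(s['tool_pos'],nest(s['tool_pos']),s['contact_force'])
E
```

```text
10.134487179487179
[ 0.50654859 -0.16725141  0.03414169] [-0.03401708  0.00077004] [-5.15271038  0.91100268  3.72402403]
```

View pics/m4.png

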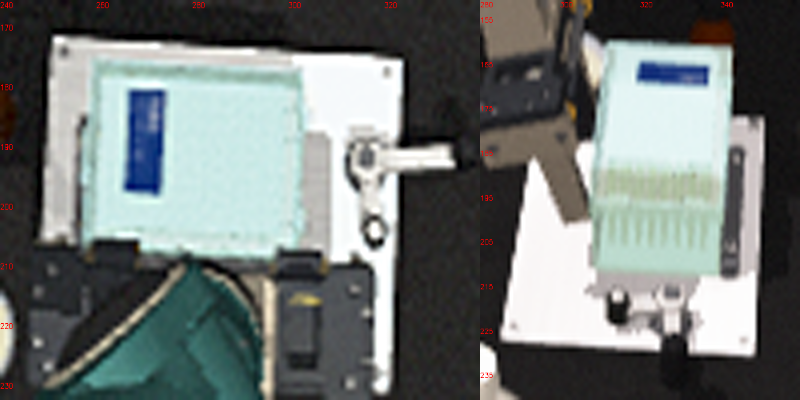

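```bash
python3 - <<'E'
from h import *
s=ctrl.state();print(np.round(s['joint_positions'],3))
# box estimate from lid corners (wall right edge) via label-free: teal mask on top image
im=cv2.imread("pics/t4_full.png");hsv=cv2.cvtColor(im,cv2.COLOR_BGR2HSV)
m=((hsv[...,0]>75)&(hsv[...,0]<100)&(hsv[...,1]>20)&(hsv[...,2]>150))
for v in range(180,205,4):
    u=np.where(m[v,250:315])[0]+250;print(v,u.min(),u.max(),nest(ray("top",u.min(),v,.096)),nest(ray("top",u.max()+1,v,.096)))
E
```

```text
[ 0.031  0.451  0.316  2.218 -0.715  0.309  2.491]
180 259 302 [0.04288121 0.07447288] [ 0.04908107 -0.04906467]
184 258 303 [0.03136951 0.07656204] [ 0.03782853 -0.05244945]
188 257 302 [0.01988381 0.07864649] [ 0.02631989 -0.05021629]
192 257 302 [0.00856326 0.07793181] [ 0.01497685 -0.0507902 ]
196 258 302 [-0.0025937   0.07442716] [ 0.00365874 -0.05136285]
200 257 302 [-0.0140034   0.07650715] [-0.00763453 -0.05193424]
204 257 302 [-0.02524967  0.07579716] [-0.01890303 -0.05250438]
```

Call:
carry_out --pt "0 0 0 -0.3 0 0 0.25" --pt "0 0 0 -0.7 0 0 0.25" --pt "0 0 0 -1 0 0 0.25" --pt "0 0 0 -1 0 1 0.25" --pt "0 0 0 0 0 2.5 0.25" --pt "0 0 0 0 0 3 0.25" --pt "0 0 0 0 0 3 0.25" --pt "0 0 0 0 0 3 0.25" --pt "0 0 0 0 0 3 0.25" --pt "0 0 0 0 0 1 0.25"

```text
time_s: 14.45
tool_pos: [0.4787, -0.1677, 0.2022]
tool_rot: [0.022, 0.991, -0.003, 0.133]
contact_force: [0.7, -0.6, -1.1]
width: 0.0686
```

Call:
carry_out --pt "0 0 -8.5 0 -1.3 0 1" --pt "0 0 -8.5 0 -1.3 0 1" --pt "0 0 -8.5 0 -1.3 0 1" --pt "0 0 -8.5 0.5 -1.3 0 1" --pt "0 0 -8.5 1 -1.3 0 1" --pt "0 0 -8.5 1 -1.2 0 1" --pt "0 0 -8.5 1 -1.2 0 1" --pt "0 0 -8.5 1.2 -1.2 0 1" --pt "0 0 -8.5 1.2 -0.1 0 1" --pt "0 0 -8.5 1 0 0 1"

```text
time_s: 15.45
tool_pos: [0.5464, -0.2693, 0.1981]
tool_rot: [0.688, 0.714, -0.091, 0.093]
contact_force: [0.1, 0.1, 0.9]
width: 0.0001
```

Call:
carry_out --pt "0 0 -5 0 0 0 1" --pt "5 -0.2 0 0 0 0 1" --pt "5 -0.2 0 0 0 0 1" --pt "5 -0.2 0 0 0 0 1" --pt "5 -0.2 0 0 0 0 1" --pt "5 -0.2 0 0 0 0 1" --pt "5 -0.2 0 0 0 0 1" --pt "0 0 0 0 0 0 1" --pt "0 0 0 0 0 0 1" --pt "0 0 0 0 0 0 1"

```text
time_s: 16.45
tool_pos: [0.5468, -0.2681, 0.1989]
tool_rot: [0.716, 0.686, 0.093, -0.091]
contact_force: [0.2, -0.4, 0.3]
width: 0.0004
```

```bash
python3 - <<'E'
from h import *
from scipy.spatial.transform import Rotation as R
s=ctrl.state();print(s['tool_pos'],nest(s['tool_pos']),np.round(s['joint_positions'],2));print(R.from_quat(s['tool_rot']).as_matrix().round(3))
E
```

```text
[ 0.54683582 -0.26806906  0.19891668] [ 0.01061623 -0.09820029] [ 0.02  0.56  0.72  1.65 -0.59  1.28  0.89]
[[ 0.041  0.999  0.008]
 [ 0.965 -0.041  0.259]
 [ 0.259 -0.003 -0.966]]
```

Call:
carry_out --pt "0 0 0 0 0 -2.5 1" --pt "0 0 0 0 0 -2.5 1" --pt "0 0 0 0 0 -2.5 1" --pt "0 0 0 0 0 -2.5 1" --pt "0 0 0 0 0 -2 1" --pt "0 0 0 0 0 -1 1" --pt "0 0 0 0 0 -1 1" --pt "0 0 0 0 0 0 1" --pt "0 0 0 0 0 0 1" --pt "0 0 0 0 0 0 1"

```text
time_s: 17.45
tool_pos: [0.5472, -0.2699, 0.0603]
tool_rot: [0.716, 0.686, 0.094, -0.09]
contact_force: [-0.3, 0.0, 1.4]
width: 0.0003
```

Call:
carry_out --pt "0 0 0 0.02 0.5 0 1" --pt "0 0 0 0.02 0.5 0 1" --pt "0 0 0 0.02 0.5 0 1" --pt "0 0 0 0.02 0.5 0 1" --pt "0 0 0 0.02 0.5 0 1" --pt "0 0 0 0.01 0.3 0 1" --pt "0 0 0 0.01 0.2 0 1" --pt "0 0 0 0 0.2 0 1" --pt "0 0 0 0 0.2 0 1" --pt "0 0 0 0 0 0 1"

```text
time_s: 18.45
tool_pos: [0.5478, -0.2352, 0.0594]
tool_rot: [0.716, 0.686, 0.093, -0.091]
contact_force: [0.5, 0.1, 0.0]
width: 0.0002
```

```bash
python3 - <<'E'
from h import *
a=crop("top","t5",(240,340,165,232));b=crop("side","s5",(280,360,150,240))
cv2.imwrite("pics/m5.png",np.hstack([cv2.resize(a,(480,400)),cv2.resize(b,(320,400))]))
s=ctrl.state();print(s['tool_pos'],nest(s['tool_pos']),s['contact_force'])
E
```

```text
[ 0.54778678 -0.23552464  0.0594015 ] [ 0.01015105 -0.06564531] [ 0.15608597 -0.0059459   0.14625772]
```

View pics/m5.png

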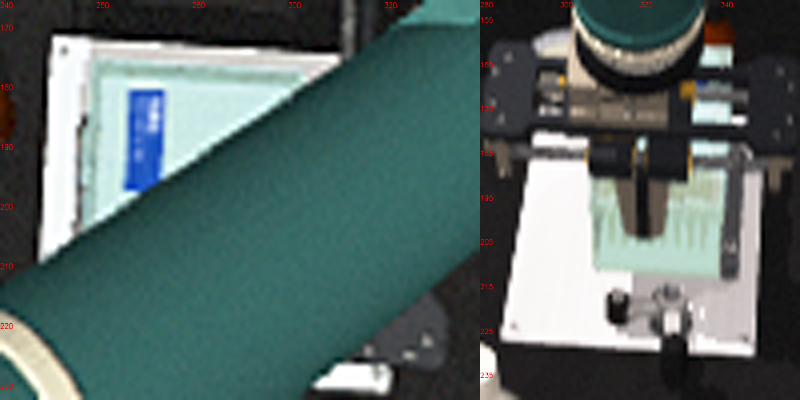

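Call:
carry_out --pt "0 0 0 0 0.1 0 1" --pt "0 0 0 0 0.1 0 1" --pt "0 0 0 0 0.1 0 1" --pt "0 0 0 0 0.1 0 1" --pt "0 0 0 0 0.1 0 1" --pt "0 0 0 0 0.1 0 1" --pt "0 0 0 0 0 0 1" --pt "0 0 0 0 0 0 1" --pt "0 0 0 0 0 0 1" --pt "0 0 0 0 0 0 1"

```text
time_s: 19.55
tool_pos: [0.5478, -0.2294, 0.0594]
tool_rot: [0.716, 0.686, 0.093, -0.091]
contact_force: [0.3, -0.6, -0.7]
width: 0.0005
```

Call:
carry_out --pt "0 0 0 0 0.1 0 1" --pt "0 0 0 0 0.1 0 1" --pt "0 0 0 0 0.1 0 1" --pt "0 0 0 0 0 0 1" --pt "0 0 0 0 0 0 1" --pt "0 0 0 0 0 0 1" --pt "0 0 0 0 0 0 1" --pt "0 0 0 0 0 0 1" --pt "0 0 0 0 0 0 1" --pt "0 0 0 0 0 0 1"

```text
time_s: 20.55
tool_pos: [0.5478, -0.2264, 0.0594]
tool_rot: [0.716, 0.686, 0.093, -0.091]
contact_force: [-0.6, -0.4, -0.5]
width: 0.0001
```

Call:
carry_out --pt "0 0 0 0 0.1 0 1" --pt "0 0 0 0 0.1 0 1" --pt "0 0 0 0 0 0 1" --pt "0 0 0 0 0 0 1" --pt "0 0 0 0 0 0 1" --pt "0 0 0 0 0 0 1" --pt "0 0 0 0 0 0 1" --pt "0 0 0 0 0 0 1" --pt "0 0 0 0 0 0 1" --pt "0 0 0 0 0 0 1"

```text
time_s: 21.55
tool_pos: [0.5478, -0.2244, 0.0594]
tool_rot: [0.716, 0.686, 0.093, -0.091]
contact_force: [-0.4, -1.3, -0.3]
width: 0.0003
```

Call:
carry_out --pt "0 0 0 0 0.1 0 1" --pt "0 0 0 0 0.1 0 1" --pt "0 0 0 0 0 0 1" --pt "0 0 0 0 0 0 1" --pt "0 0 0 0 0 0 1" --pt "0 0 0 0 0 0 1" --pt "0 0 0 0 0 0 1" --pt "0 0 0 0 0 0 1" --pt "0 0 0 0 0 0 1" --pt "0 0 0 0 0 0 1"

```text
time_s: 22.55
tool_pos: [0.5478, -0.2223, 0.0594]
tool_rot: [0.716, 0.686, 0.093, -0.091]
contact_force: [0.6, -0.2, 0.3]
width: 0.0007
```

Call:
carry_out --pt "0 0 0 0 0.1 0 1" --pt "0 0 0 0 0 0 1" --pt "0 0 0 0 0 0 1" --pt "0 0 0 0 0 0 1" --pt "0 0 0 0 0 0 1" --pt "0 0 0 0 0 0 1" --pt "0 0 0 0 0 0 1" --pt "0 0 0 0 0 0 1" --pt "0 0 0 0 0 0 1" --pt "0 0 0 0 0 0 1"

```text
time_s: 23.55
tool_pos: [0.5478, -0.2215, 0.0594]
tool_rot: [0.716, 0.686, 0.093, -0.091]
contact_force: [-1.0, -1.7, 0.5]
width: 0.0006
```

Call:
carry_out --pt "0 0 0 0 0.1 0 1" --pt "0 0 0 0 0 0 1" --pt "0 0 0 0 0 0 1" --pt "0 0 0 0 0 0 1" --pt "0 0 0 0 0 0 1" --pt "0 0 0 0 0 0 1" --pt "0 0 0 0 0 0 1" --pt "0 0 0 0 0 0 1" --pt "0 0 0 0 0 0 1" --pt "0 0 0 0 0 0 1"

```text
time_s: 24.55
tool_pos: [0.5479, -0.2211, 0.0596]
tool_rot: [0.716, 0.686, 0.093, -0.091]
contact_force: [0.2, -5.3, 0.9]
width: 0.0005
```

```bash
python3 - <<'E'
from h import *
a=crop("top","t6",(240,300,165,210));b=crop("side","s6",(290,355,150,225))
cv2.imwrite("pics/m6.png",np.hstack([cv2.resize(a,(440,400)),cv2.resize(b,(350,400))]))
f=[ctrl.state()]
s=f[0];print(s['tool_pos'],nest(s['tool_pos']),s['contact_force'])
E
```

```text
[ 0.54792396 -0.22107286  0.05952818] [ 0.00965965 -0.05120123] [-0.34950433 -5.05083291  0.67303706]
```

View pics/m6.png

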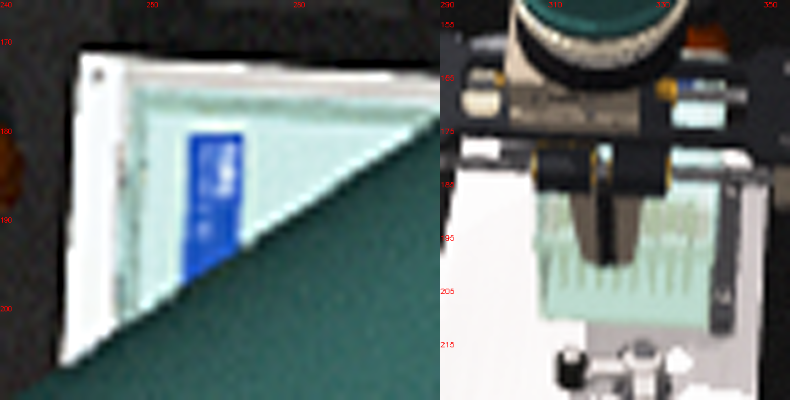

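The box is against both bars: about 5 N at the back and 5 N at the left, each at a matching tip offset. Next I move to behind the knob.

Call:
carry_out --pt "0 0 0 0 -0.5 0 1" --pt "0 0 0 0 -1.5 0 1" --pt "0 0 0 0 0 1 1" --pt "0 0 0 0 0 2 1" --pt "-3 0.13 0 0 0 2 1" --pt "-3 0.13 0 0 -0.5 1 1" --pt "-3 0.13 0 0 -1 0 1" --pt "-3 0.13 0 0 -1 0 1" --pt "-3 0.13 0 0 -1 0 1" --pt "0 0 0 0 -0.5 0 1"

```text
time_s: 25.65
tool_pos: [0.549, -0.2784, 0.1208]
tool_rot: [0.721, 0.693, -0.0, -0.001]
contact_force: [0.4, 0.1, -0.5]
width: 0.0003
```

Call:
carry_out --pt "0 0 8.5 0 -0.4 0 1" --pt "0 0 8.5 0 -0.4 0 1" --pt "0 0 8.5 0 -0.4 0 1" --pt "0 0 8.5 0 -0.4 0 1" --pt "0 0 8.5 0 -0.4 0 1" --pt "0 0 8.5 0.5 -0.4 0 1" --pt "0 0 8.5 1 -0.1 0 1" --pt "0 0 8.5 1.2 0 0 1" --pt "0 0 8.5 1.2 0 0 1" --pt "0 0 8.5 1 0 0 1"

```text
time_s: 26.65
tool_pos: [0.5973, -0.3057, 0.1206]
tool_rot: [0.063, 0.998, -0.001, 0.0]
contact_force: [0.7, -0.3, -0.5]
width: 0.0004
```

```bash
python3 - <<'E'
from h import *
from scipy.spatial.transform import Rotation as R
s=ctrl.state();print(s['tool_pos'],nest(s['tool_pos']),np.round(s['joint_positions'],2),s['contact_force']);print(R.from_quat(s['tool_rot']).as_matrix().round(3))
im=ctrl.read_camera("top")[:,:,::-1];cv2.imwrite("pics/t7_full.png",im)
E
```

```text
[ 0.59731049 -0.3056825   0.12056033] [ 0.06267882 -0.1335832 ] [ 0.14  0.61  0.41  1.64 -0.28  0.95  2.09] [ 0.7241487  -0.26471337 -0.52907645]
[[-0.992  0.125  0.   ]
 [ 0.125  0.992 -0.001]
 [-0.001 -0.001 -1.   ]]
```

```bash
python3 - <<'E'
import numpy as np
b=np.radians(np.arange(300,183,-3)-2.5);r=np.full(len(b),6.0);r[:6]=np.linspace(6.9,6.0,6)
p=np.c_[r*np.cos(b),r*np.sin(b)];
for i,d in enumerate(np.diff(p,axis=0).round(2).tolist()):print(i,297-3*i,d)
E
```

```text
0 297 [-0.4, 0.01]
1 294 [-0.39, 0.03]
2 291 [-0.38, 0.05]
3 288 [-0.37, 0.08]
4 285 [-0.35, 0.1]
5 282 [-0.31, -0.06]
6 279 [-0.31, -0.04]
7 276 [-0.31, -0.03]
8 273 [-0.31, -0.01]
9 270 [-0.31, 0.01]
10 267 [-0.31, 0.02]
11 264 [-0.31, 0.04]
12 261 [-0.31, 0.05]
13 258 [-0.31, 0.07]
14 255 [-0.3, 0.09]
15 252 [-0.3, 0.1]
16 249 [-0.29, 0.12]
17 246 [-0.28, 0.13]
18 243 [-0.28, 0.15]
19 240 [-0.27, 0.16]
20 237 [-0.26, 0.18]
21 234 [-0.25, 0.19]
22 231 [-0.24, 0.2]
23 228 [-0.23, 0.21]
24 225 [-0.22, 0.23]
25 222 [-0.21, 0.24]
26 219 [-0.19, 0.25]
27 216 [-0.18, 0.26]
28 213 [-0.17, 0.27]
29 210 [-0.15, 0.27]
30 207 [-0.14, 0.28]
31 204 [-0.12, 0.29]
32 201 [-0.11, 0.3]
33 198 [-0.09, 0.3]
34 195 [-0.08, 0.3]
35 192 [-0.06, 0.31]
36 189 [-0.04, 0.31]
37 186 [-0.03, 0.31]
```

Call:
carry_out --pt "0 0 0 0 -0.9 0 1" --pt "0 0 0 0 -0.85 0 1" --pt "0 0 0 0 0 -1.5 1" --pt "0 0 0 0 0 -2 1" --pt "0 0 0 0 0 -1.5 1" --pt "0 0 0 0 0 -1 1" --pt "0 0 0 0 0 -0.5 1" --pt "0 0 0 0 0 0 1" --pt "0 0 0 0 0 0 1" --pt "0 0 0 0 0 0 1"

```text
time_s: 27.7
tool_pos: [0.5974, -0.3232, 0.0552]
tool_rot: [0.065, 0.998, -0.002, 0.001]
contact_force: [0.6, 1.0, 0.1]
width: 0.0002
```

```bash
python3 - <<'E'
from h import *
cv2.imwrite("pics/s8.png",crop("side","s8",(280,380,160,240)))
s=ctrl.state();print(s['tool_pos'],nest(s['tool_pos']),s['contact_force'])
E
```

```text
[ 0.5973348  -0.32316662  0.05524668] [ 0.06346342 -0.15104972] [0.06971014 0.1205179  0.23012369]
```

View pics/s8.png

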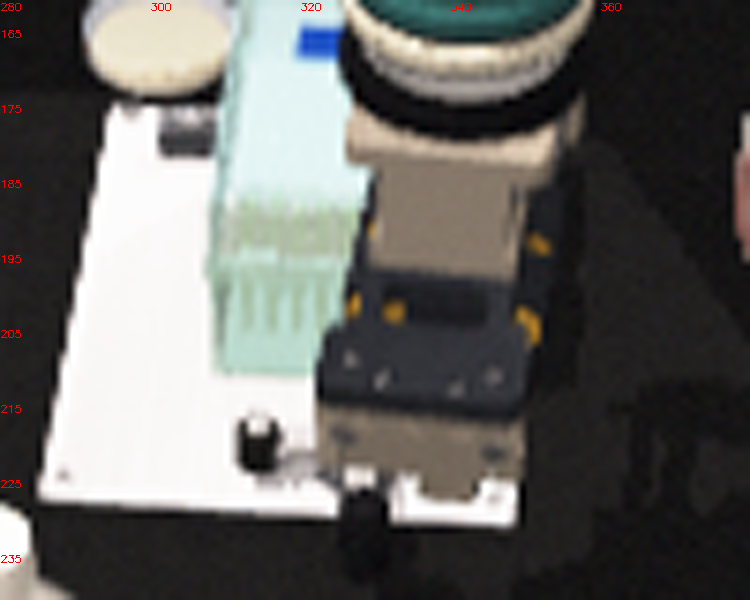

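```bash
python3 - <<'E'
from h import *
th=-.0435;R=np.array([[np.cos(th),-np.sin(th)],[np.sin(th),np.cos(th)]]);t=np.array([.5405,-.1695])
for nm,x,y,z in [("knobtop",.032,-.151,.056),("knobbot",.032,-.151,.019),("tip",.0635,-.151,.038),("tipnear",.0635,-.160,.038),("roller",-.006,-.101,.034),("pivot",.028,-.091,.033)]:
    w=R@[x,y]+t;print(nm,proj("side",[*w,z]).round(1),proj("top",[*w,z]).round(1))
E
```

```text
knobtop [[327.2 226.2]] [[337.9 189.9]]
knobbot [[327.  236.3]] [[337.1 191.8]]
tip [[339.4 231.8]] [[337.9 180.3]]
tipnear [[339.3 234.4]] [[341.  180.5]]
roller [[313.9 217.9]] [[319.9 203. ]]
pivot [[327.1 216.2]] [[317.  191.5]]
```

```bash
python3 - <<'E'
from h import *
th=-.0435;R=np.array([[np.cos(th),-np.sin(th)],[np.sin(th),np.cos(th)]]);t=np.array([.5405,-.1695])
for nm,x,y,z in [("s6 tip",.0097,-.0468,.043),("s6 tcp",.0097,-.0512,.0595),("s1 tip near",-.1226,-.0435,.0183),("s1 tip near in",-.1226,-.026,.0183),("s1 tcp near",-.127,-.0435,.0347),("now tcp",.0635,-.151,.055),("now tip pad far",.0635,-.140,.038)]:
    print(nm,proj("side",[*(R@[x,y]+t),z]).round(1))
E
```

```text
s6 tip [[321.4 201.8]]
s6 tcp [[321.3 198.4]]
s1 tip near [[273.5 205.2]]
s1 tip near in [[274.4 201. ]]
s1 tcp near [[271.5 200.7]]
now tcp [[339.6 227.1]]
now tip pad far [[339.7 228.8]]
```

Call:
carry_out --pt "0 0 0 0 0 -0.7 1" --pt "0 0 0 -0.4 0 0 1" --pt "0 0 0 -0.39 0.03 0 1" --pt "0 0 0 -0.38 0.05 0 1" --pt "0 0 0 -0.37 0.08 0 1" --pt "0 0 -1 -0.35 0.1 0 1" --pt "0 0 -1.5 -0.31 -0.06 0 1" --pt "0 0 -2 -0.31 -0.04 0 1" --pt "0 0 -2 -0.31 -0.03 0 1" --pt "0 0 -2 -0.31 -0.01 0 1"

```text
time_s: 28.75
tool_pos: [0.5653, -0.3218, 0.0474]
tool_rot: [0.141, 0.99, -0.001, -0.0]
contact_force: [1.2, -1.0, -0.0]
width: 0.0003
```

```bash
python3 - <<'E'
from h import *
cv2.imwrite("pics/s9.png",crop("side","s9",(280,360,180,240)))
s=ctrl.state();print(s['tool_pos'],nest(s['tool_pos']),s['contact_force'])
E
```

```text
[ 0.56467203 -0.32182867  0.04731259] [ 0.03077337 -0.15113342] [-0.30604749 -0.03760921 -0.60911397]
```

View pics/s9.png

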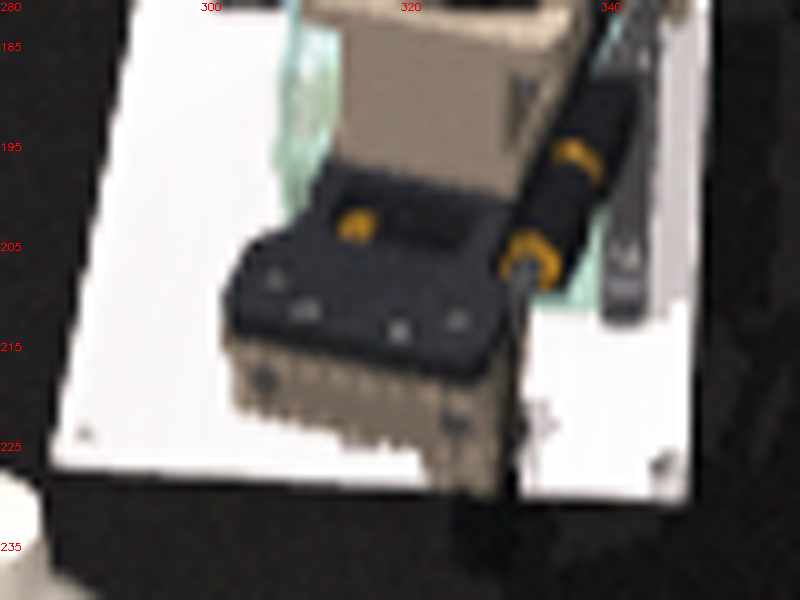

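```bash
python3 - <<'E'
import cv2,numpy as np
o=[]
for n in("s6","s8","s9"):
    a=cv2.imread(f"pics/{n}_full.png")[212:246,305:350]
    a=np.clip(a.astype(float)*2.2,0,255).astype(np.uint8)
    o.append(cv2.resize(a,(264,200),interpolation=cv2.INTER_NEAREST))
cv2.imwrite("pics/k.png",cv2.resize(np.hstack(o),(792,600//3*1+40)))
E
```

```text
(no output)
```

View pics/k.png

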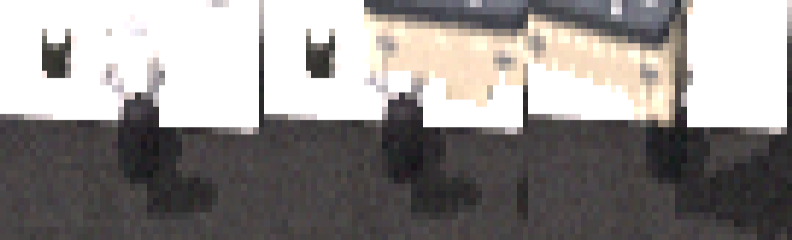

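The knob hasn't moved, so the fingertips passed over it. They evidently sit about 17 mm behind the TCP along the tool, not ahead of it, and the wall contact offsets agree with that. I'll back off, lower by that difference and redo the push.

Call:
carry_out --pt "0 0 3 0.6 -0.02 0 1" --pt "0 0 3 0.7 -0.02 0 1" --pt "0 0 3 0.7 -0.02 0 1" --pt "0 0 3 0.7 0 0 1" --pt "0 0 2 0.6 0 0 1" --pt "0 0 0 0 0 -0.6 1" --pt "0 0 0 0 0 -0.8 1" --pt "0 0 0 0 0 -0.8 1" --pt "0 0 0 0 0 -0.4 1" --pt "0 0 0 0 0 0 1"

```text
time_s: 29.8
tool_pos: [0.5976, -0.322, 0.0201]
tool_rot: [0.018, 1.0, -0.001, -0.001]
contact_force: [-1.0, -0.7, 0.0]
width: 0.0003
```

Call:
carry_out --pt "0 0 0 -0.4 0 0 1" --pt "0 0 0 -0.39 0.03 0 1" --pt "0 0 0 -0.38 0.05 0 1" --pt "0 0 0 -0.37 0.08 0 1" --pt "0 0 -1 -0.35 0.05 0 1" --pt "0 0 -2 -0.31 -0.06 0 1" --pt "0 0 -2.8 -0.31 -0.04 0 1" --pt "0 0 -2.8 -0.31 -0.03 0 1" --pt "0 0 -2.8 -0.31 -0.01 0 1" --pt "0 0 -2.8 -0.31 0.01 0 1"

```text
time_s: 30.8
tool_pos: [0.5641, -0.3215, 0.0216]
tool_rot: [0.143, 0.99, -0.001, 0.0]
contact_force: [1.0, -1.2, -0.0]
width: 0.0005
```

```bash
python3 - <<'E'
from h import *
b=crop("side","s10",(280,360,180,240));cv2.imwrite("pics/s10.png",b)
s=ctrl.state();n=nest(s['tool_pos']);d=n-[.028,-.091];print(s['tool_pos'],n,np.hypot(*d),np.degrees(np.arctan2(d[1],d[0]))%360,s['contact_force'])
E
```

```text
[ 0.56350504 -0.32146584  0.02152215] [ 0.0295917  -0.15082168] 0.05984285507879555 271.524135337391 [ 0.25455008  0.22858749 -0.46737197]
```

View pics/s10.png

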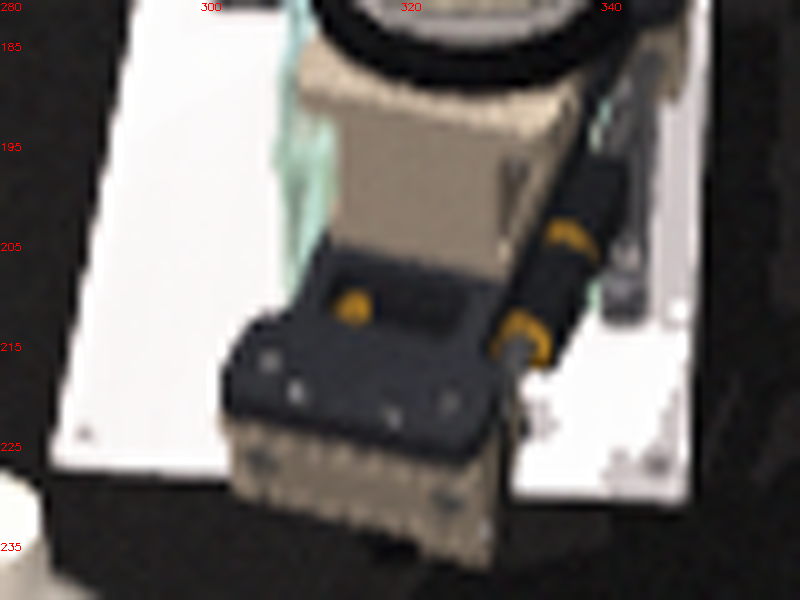

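The knob moved this time. I continue the sweep.

Call:
carry_out --pt "0 0 -3 -0.31 0.02 0 1" --pt "0 0 -3 -0.31 0.04 0 1" --pt "0 0 -3 -0.31 0.05 0 1" --pt "0 0 -3 -0.31 0.07 0 1" --pt "0 0 -3 -0.3 0.09 0 1" --pt "0 0 -3 -0.3 0.1 0 1" --pt "0 0 -3 -0.29 0.12 0 1" --pt "0 0 -3 -0.28 0.13 0 1" --pt "0 0 -3 -0.28 0.15 0 1" --pt "0 0 -3 -0.27 0.16 0 1"

```text
time_s: 31.85
tool_pos: [0.5341, -0.3125, 0.0215]
tool_rot: [0.394, 0.919, -0.001, -0.0]
contact_force: [-0.3, -1.2, 0.2]
width: 0.0005
```

```bash
python3 - <<'E'
from h import *
b=crop("side","s11",(260,360,165,245));cv2.imwrite("pics/s11.png",b)
s=ctrl.state();n=nest(s['tool_pos']);d=n-[.028,-.091];print(s['tool_pos'],n,np.hypot(*d),np.degrees(np.arctan2(d[1],d[0]))%360,s['contact_force'])
E
```

```text
[ 0.53372849 -0.31209001  0.02132487] [-0.0005644  -0.14274959] 0.0591096002482893 241.1024674843051 [-0.22434849 -1.05034678 -1.24988668]
```

View pics/s11.png

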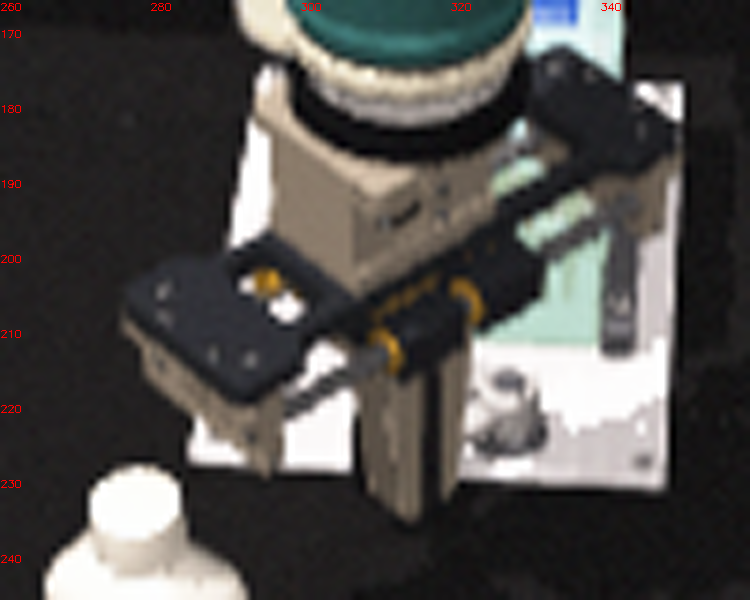

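```bash
python3 - <<'E'
from h import *
th=-.0435;R=np.array([[np.cos(th),-np.sin(th)],[np.sin(th),np.cos(th)]]);t=np.array([.5405,-.1695])
for z in(.004,.021,.038):print(z,proj("side",[*(R@[-.0006,-.1427]+t),z]).round(1))
q=[]
for k in range(3):print(ctrl.state()['contact_force'].round(1))
a=cv2.imread("pics/s11_full.png")[208:244,295:335];a=np.clip(a.astype(float)*2,0,255).astype(np.uint8)
cv2.imwrite("pics/k2.png",cv2.resize(a,(600,540),interpolation=cv2.INTER_NEAREST))
E
```

```text
0.004 [[314.7 237.3]]
0.021 [[314.7 232.8]]
0.038 [[314.6 228.2]]
[-0.2 -1.1 -1.2]
[-0.2 -1.1 -1.2]
[-0.2 -1.1 -1.2]
```

View pics/k2.png

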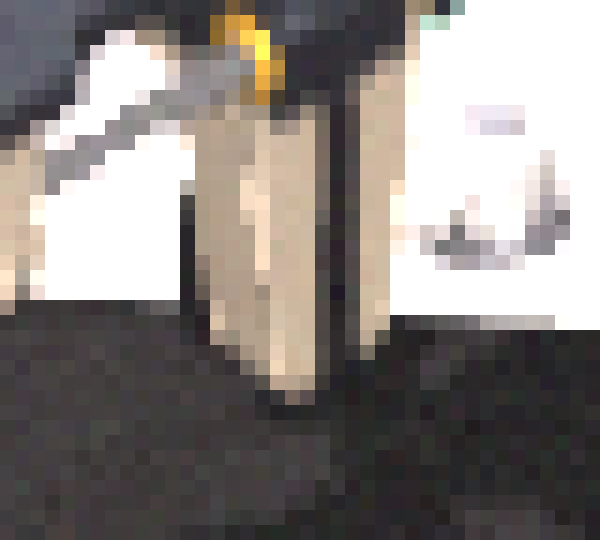

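Call:
carry_out --pt "0 0 0 0 0 1.2 1" --pt "0 0 -4 -0.26 0.18 0 1" --pt "0 0 -4 -0.25 0.19 0 1" --pt "0 0 -4 -0.24 0.2 0 1" --pt "0 0 -4 -0.23 0.21 0 1" --pt "0 0 -4 -0.22 0.23 0 1" --pt "0 0 -3 -0.21 0.24 0 1" --pt "0 0 -3 -0.19 0.25 0 1" --pt "0 0 -3 -0.18 0.26 0 1" --pt "0 0 -3 -0.17 0.27 0 1"

```text
time_s: 32.9
tool_pos: [0.515, -0.2923, 0.0343]
tool_rot: [0.631, 0.776, -0.001, -0.0]
contact_force: [-1.1, -1.2, 0.0]
width: 0.0005
```

```bash
python3 - <<'E'
from h import *
b=crop("side","s12",(260,360,165,245));cv2.imwrite("pics/s12.png",b)
s=ctrl.state();n=nest(s['tool_pos']);d=n-[.028,-.091];print(s['tool_pos'],n,np.hypot(*d),np.degrees(np.arctan2(d[1],d[0]))%360,s['contact_force'],s['tool_rot'])
E
```

```text
[ 0.51487012 -0.29164745  0.03412259] [-0.0202939  -0.12314645] 0.058014609379385955 213.64940552086586 [-0.23721209 -1.18754403 -0.21434316] [ 6.31741906e-01  7.75177870e-01 -9.14626662e-04 -7.72969981e-04]
```

View pics/s12.png

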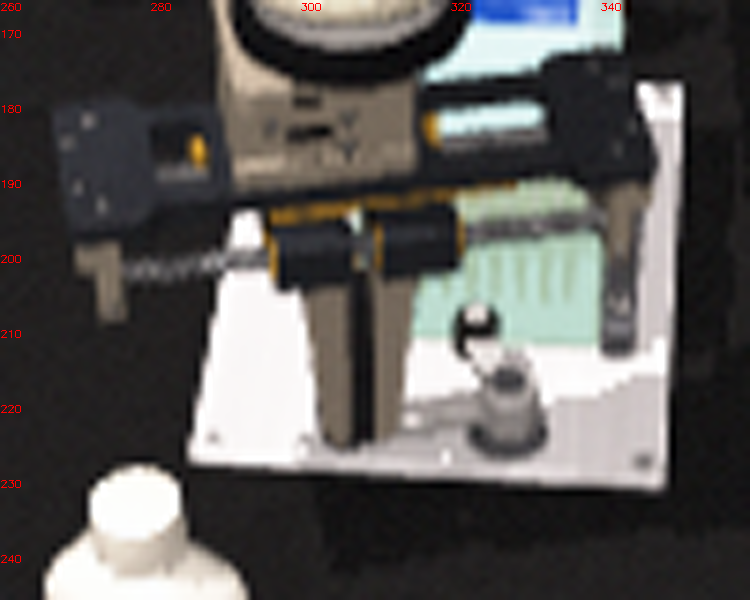

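Call:
carry_out --pt "0 0 -2 -0.15 0.27 0 1" --pt "0 0 -2 -0.14 0.28 0 1" --pt "0 0 -2 -0.12 0.29 0 1" --pt "0 0 -2 -0.11 0.3 0 1" --pt "0 0 -2 -0.09 0.3 0 1" --pt "0 0 -2 -0.08 0.3 0 1" --pt "0 0 -2 -0.06 0.25 0 1" --pt "0 0 -2 -0.04 0.2 0 1" --pt "0 0 0 0 0 0 1" --pt "0 0 0 0 0 0 1"

```text
time_s: 33.95
tool_pos: [0.5074, -0.2704, 0.0339]
tool_rot: [0.732, 0.681, -0.001, -0.001]
contact_force: [-0.3, -2.2, 1.2]
width: 0.0005
```

```bash
python3 - <<'E'
from h import *
b=crop("side","s13",(270,360,160,232));cv2.imwrite("pics/s13.png",b)
s=ctrl.state();n=nest(s['tool_pos']);d=n-[.028,-.091];print(s['tool_pos'],n,np.hypot(*d),np.degrees(np.arctan2(d[1],d[0]))%360,s['contact_force'])
E
```

```text
[ 0.50738287 -0.27034929  0.03386104] [-0.02870024 -0.10219403] 0.05779466633171774 191.16798400030993 [ 0.87787506 -1.30479625  1.95199357]
```

View pics/s13.png

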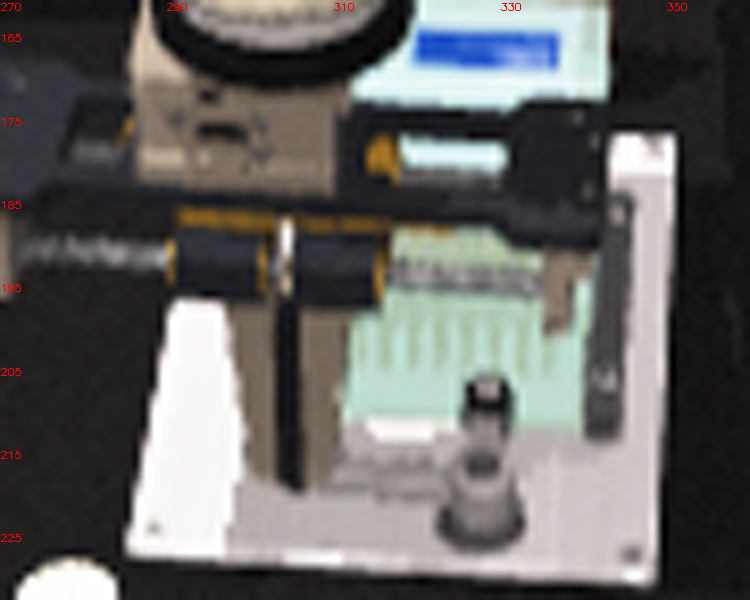

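Call:
carry_out --pt "0 0 0 -0.02 0.15 0 1" --pt "0 0 0 -0.02 0.15 0 1" --pt "0 0 0 0 0.15 0 1" --pt "0 0 0 0 0.15 0 1" --pt "0 0 0 0 0 0 1" --pt "0 0 0 0 0 0 1" --pt "0 0 0 0 0 0 1" --pt "0 0 0 0 0 0 1" --pt "0 0 0 0 0 0 1" --pt "0 0 0 0 0 0 1"

```text
time_s: 35.0
tool_pos: [0.5073, -0.2688, 0.0342]
tool_rot: [0.733, 0.68, -0.003, 0.003]
contact_force: [1.0, -11.3, -3.2]
width: 0.0003
```

Call:
carry_out --pt "0 0 0 0 0.1 0 1" --pt "0 0 0 0 0.1 0 1" --pt "0 0 0 0 0.1 0 1" --pt "0 0 0 0 0 0 1" --pt "0 0 0 0 0 0 1" --pt "0 0 0 0 0 0 1" --pt "0 0 0 0 0 0 1" --pt "0 0 0 0 0 0 1" --pt "0 0 0 0 0 0 1" --pt "0 0 0 0 0 0 1"

```text
time_s: 36.0
tool_pos: [0.5073, -0.2686, 0.0344]
tool_rot: [0.734, 0.68, -0.004, 0.005]
contact_force: [2.1, -15.5, -5.9]
width: 0.0004
```

Call:
carry_out --pt "0 0 0 0 -0.7 0 1" --pt "0 0 0 0 -1.3 0 1" --pt "0 0 0 0 -1 0 1" --pt "0 0 0 0 0 2 1" --pt "0 0 0 0 0 3 1" --pt "0 0 0 0 0 4 1" --pt "0 0 0 0 0 4 1" --pt "0 0 0 0 0 3 1" --pt "0 0 0 0 0 2 1" --pt "0 0 0 0 0 0 1"

```text
time_s: 37.0
tool_pos: [0.508, -0.2919, 0.216]
tool_rot: [0.732, 0.681, 0.001, 0.001]
contact_force: [-0.2, 0.5, 0.0]
width: 0.0004
```

Call:
carry_out --pt "0 0 0 -1 2 0 1" --pt "0 0 0 -2 4 0 1" --pt "0 0 0 -2 4.5 0 1" --pt "0 0 0 -2 4.5 0 1" --pt "0 0 0 -2 4.5 0 1" --pt "0 0 0 -2 4.5 0 1" --pt "0 0 0 0 4.5 0 1" --pt "0 0 0 0 4.5 0 1" --pt "0 0 0 0 4.5 0 1" --pt "0 0 0 0 3 0 1"

```text
time_s: 38.0
tool_pos: [0.3969, 0.1137, 0.2127]
tool_rot: [0.731, 0.682, -0.002, -0.002]
contact_force: [0.3, -0.7, 0.4]
width: 0.0005
```

```bash
python3 - <<'E'
from h import *
a=crop("top","t14",(240,340,165,240));b=crop("side","s14",(280,360,150,235))
cv2.imwrite("pics/m14.png",np.hstack([cv2.resize(a,(450,337)),cv2.resize(b,(340,337))]))
s=ctrl.state();print(s['time_s'],s['tool_pos'],s['contact_force'])
E
```

```text
38.1 [0.39720529 0.11423525 0.21253381] [-0.04826549 -0.00370464  0.10592607]
```

View pics/m14.png

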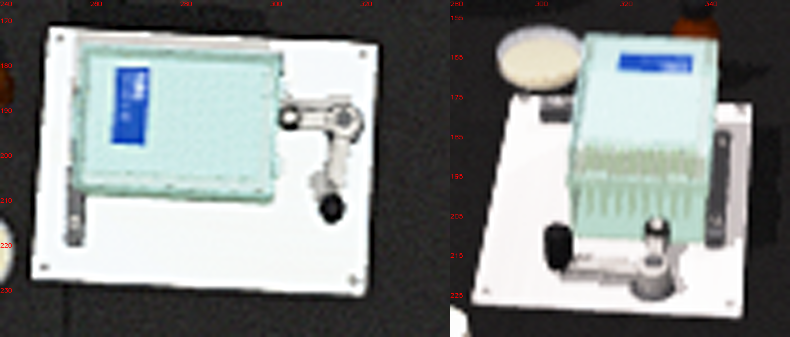

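```bash
python3 - <<'E'
from h import *
np.set_printoptions(precision=4,suppress=True)
P=np.array([.028,-.091])
for nm,u,v,z in[("knob",313.6,210,.056),("hub",317,191,.033),("roller",304.5,191,.034)]:
    n=nest(ray("top",u,v,z));d=n-P;print(nm,n,np.hypot(*d),np.degrees(np.arctan2(d[1],d[0]))%360)
im=cv2.imread("pics/t14_full.png");g=im.astype(int)
# teal-ness: G-R, plate is white (0), bench dark
t=(g[...,1]-g[...,2]).astype(float)
roi=np.zeros_like(t);roi[168:216,252:308]=t[168:216,252:308]
m=(roi>10).astype(np.uint8)
m[cv2.inRange(im,(120,0,0),(255,110,90))>0]=1
m=cv2.morphologyEx(m,cv2.MORPH_CLOSE,np.ones((9,9)));m=cv2.morphologyEx(m,cv2.MORPH_OPEN,np.ones((5,5)))
c=max(cv2.findContours(m,0,1)[0],key=cv2.contourArea)[:,0].astype(float)
n=np.array([nest(ray("top",*p,.096)) for p in c])
print("lid extents",n.min(0),n.max(0),cv2.minAreaRect((n*1000).astype(np.float32)))
for nm,sel,ax in(("front",n[:,0]<np.percentile(n[:,0],12),1),("right",n[:,1]<n[:,1].min()+.006,0),("left",n[:,1]>n[:,1].max()-.006,0)):
    q=n[sel];k=np.polyfit(q[:,ax],q[:,1-ax],1);print(nm,k,"mean",q[:,1-ax].mean(),len(q))
# back bar / lid back edge at columns
d=cv2.cvtColor(im,cv2.COLOR_BGR2GRAY)
for u in(265,275,285,295):print(u,t[172:184,u].astype(int),d[172:184,u])
for u in(265,275,285,295):print(u,t[200:214,u].astype(int),d[200:214,u])
E
```

```text
knob [-0.03   -0.0833] 0.05846667480421386 172.42659748960057
hub [ 0.0294 -0.0908] 0.0014087492467412359 6.208862823629485
roller [ 0.0274 -0.054 ] 0.03700325475921593 90.91149494142434
lid extents [-0.037  -0.0494] [0.0599 0.0818] ((11.265785217285156, 16.210956573486328), (96.89128875732422, 131.06663513183594), 0.23720894753932953)
front [ 0.0021 -0.0365] mean -0.03648725965721631 19
right [-0.0022 -0.0471] mean -0.04711379495904155 33
left [0.0199 0.0796] mean 0.07983097527488389 34
265 [ 1 -6  0 33 35 37 28 27 41 41 32 33] [241 209 215 210 180 195 233 231 188 187 173 172]
275 [-1 -2 -4 15 28 31 35 26 31 30 29 35] [155 220 206 219 169 171 219 230 224 228 225 221]
285 [-2 -2 -3  1 32 33 39 29 29 32 33 26] [ 33 234 213 216 198 173 191 231 227 222 223 226]
295 [ 0 -4  0 -2 17 29 34 34 29 28 30 26] [  3 157 214 210 228 172 172 218 227 227 226 228]
265 [31 32 30 32 21 20 32 37 24  0  2  3  4  2] [225 224 228 209 223 227 195 171 151 255 251 249 249 248]
275 [26 30 26 31 24 22 24 40 25 10  1  3  3  2] [228 227 230 217 217 224 223 186 135 227 255 250 249 248]
285 [29 29 29 29 27 19 18 33 35 25  0  2  2  3] [226 224 227 230 218 223 227 194 167 143 255 253 247 249]
295 [31 29 30 31 27 22 19 28 43 23 14  1  2  2] [224 225 227 227 214 224 227 222 188 136 224 255 249 248]
```

```bash
python3 - <<'E'
from h import *
def edge(n):
    im=cv2.imread(f"pics/{n}_full.png").astype(float);t=im[...,1]-im[...,2];o=[]
    for u in range(262,301,2):
        c=t[170:180,u];j=np.argmax(c>12);v=170+j-1+(12-c[j-1])/(c[j]-c[j-1]);o.append(nest(ray("top",u,v,.096)))
    o=np.array(o);k=np.polyfit(o[:,1],o[:,0],1);print(n,"back edge at y=.015:",np.polyval(k,.015),"slope",k[0],"std",(o[:,0]-np.polyval(k,o[:,1])).std())
edge("t4");edge("t14")
E
```

```text
t4 back edge at y=.015: 0.06049435253651879 slope 0.007915683314101474 std 0.0029588217664729952
t14 back edge at y=.015: 0.059841985699893685 slope -0.0011491003149224181 std 0.00029889805714877673
```

```bash
python3 - <<'E'
from h import *
for n in("t4","t14"):
    im=cv2.imread(f"pics/{n}_full.png").astype(float);w=np.clip(im[...,0]-im[...,2]-40,0,None)[170:205,255:290]
    y,x=np.mgrid[170:205,255:290];print(n,nest(ray("top",(w*x).sum()/w.sum(),(w*y).sum()/w.sum(),.096)))
E
```

```text
t4 [0.01878752 0.04316746]
t14 [0.01932867 0.04637764]
```

```bash
python3 -c "
from rig import ctrl
print(ctrl.sign_off())"
```

```text
the job is handed in; nothing more can be done
None
```

The tip box was pushed into the corner against both stop bars, the clamp lever was swung to its stop, and the job was handed in at about 38 s. `ctrl.sign_off()` gives no verdict.

- **How it went:** I squared the box with two open fingertips and pushed it to the back bar (about 5 N at contact). A second push with closed fingers took it to the left bar (about 5 N). Then I swept the knob round clockwise until it stopped at about 15 N.
- **Last checks (top camera, arm clear):**

| Check | Result |
|---|---|
| Box square to the nest | within about 0.005 rad on the front, right and back lid edges |
| Lid back edge | nest x ≈ +60 mm (home is 60–61 mm) |
| Right side | y ≈ -47 to -49 mm (home is -47 mm) |
| Clamp roller | about 91° (closed is 90°) |
| Clamp knob | about 172° (closed is 175°) |

- **What disagreed:**
  - The first pass at the knob missed: the fingers went over it without moving it. The fingertips looked higher than `ctrl.nose_length` suggests, so I redid the pass lower. I did not settle the true tip height.
  - The left lid-edge fit was noisier, with a slope of 0.02 rad. I put that down to the lip, which overhangs the bar there.
- **Not checked:** I did not measure the final positions of the bottles, dish and marker. The white bottle, petri dish and dropper bottle looked unmoved wherever they appeared in the later pictures, and I saw no unexpected contact forces. The marker did not show clearly in the later pictures.
- **Budget:** I viewed 17 pictures, against a budget of 10.

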